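Fetch the pneumatic cylinder from behind the stock cartons

TASK

An order has come in for the pneumatic cylinder that lies behind the two tall cartons on the low plywood stock shelf. First move both cartons off to the black side mat, then lay the cylinder, its port side up, lengthways in the middle of the green dispatch tray, and only then put both cartons back on the shelf, each upright, centred and square on the pad of its own colour (not always the pad it came from). Keep the cartons upright, drop nothing, and leave the can and the bearing on the shelf where they are.

Things in the scene. Friction and masses are not known exactly. Their poses are not given: they have to be found in the camera images.
- bay: Low stock shelf, fixed: plywood deck with steel edges; origin on the table, deck top 14 mm above it. x points to the shelf's back (away from the robot within 0.2 rad), y along it to the left. Deck x -116 to +136, y +/-141 mm; posts 22 mm square, 45 mm high at the back corners (x 124, y +/-138). Pads lie at x -50, y +/-50 mm; the cylinder lies across the back at about x +45.
- pad_blue: Blue square locating pad, 86 x 86 x 3 mm, fixed flat on the shelf deck; origin at the centre of its underside, top 3 mm above; x and y along its edges (parallel to the shelf's). The blue carton belongs here. At the start one of the cartons (either one) stands on it, leaving a coloured rim visible.
- pad_yellow: Yellow square locating pad, 86 x 86 x 3 mm, fixed flat on the shelf deck; as the blue one. The yellow carton belongs here.
- carton_blue: Upright brown cardboard carton with a blue square label on top and a blue band round its sides, 56 x 56 mm and 110 mm high, rigid, about 0.25 kg; origin at the centre of its underside, x and y along its edges, z up. At the start there are about 44 mm between the two cartons.
- carton_yellow: Upright brown cardboard carton with a yellow square label on top and a yellow band round its sides, 56 x 56 mm and 110 mm high, rigid, about 0.25 kg; origin at the centre of its underside, x and y along its edges, z up.
- cylinder: Pneumatic cylinder lying flat, about 0.3 kg: square aluminium body with red end caps, 104 mm long, 36 mm wide and high in the middle, 40 mm at the 14 mm long caps. Origin at cap underside level under the middle of the 104 mm; x along its axis to the 12 mm rod, which ends 80 mm from the origin; z up (side with two brass ports). Starts with x roughly along the shelf's y, behind the cartons.
- side_mat: Black rubber mat with two white lines along its long edges, 260 (x) x 150 (y) x 3 mm, fixed flat on the table; origin at the centre of its underside, its top 3 mm above. Side area for both cartons while the cylinder is fetched; room for two along x. It may lie on either side of the shelf.
- tray: Green open dispatch tray, fixed on the table, outside 240 (x) x 160 (y) x 40 mm high, walls and floor 5 mm; origin at the centre of its underside, inner floor 5 mm above. A white rectangle 104 (x) x 42 mm on the floor marks the middle, where the cylinder's body goes, axis along the tray's x, rod either way. On the other side of the shelf from the mat.
- grease_can: Small can with a green label, 42 mm diameter, 60 mm high, standing at the back of the shelf beside one end of the cylinder (about 30 mm away); not to be disturbed. Origin at the centre of its underside.
- bearing: Steel ring bearing lying flat at the back of the shelf beside the other end of the cylinder, 42 mm outside diameter, 18 mm bore, 14 mm high; not to be disturbed. Origin at the centre of its underside.
Things that resemble listed ones, but are neither listed nor needed, are in the scene too. What is shaped like the cylinder but purple is not meant.

How it is judged (in metres and radians):
On the way, in this order (a step that is already met when the one before it is completed fails the run):
1. both cartons stand upright and released on the side mat while the cylinder still lies on the shelf (x of carton_blue in the frame of side_mat between -0.107 and 0.107 m and y of carton_blue in the frame of side_mat between -0.052 and 0.052 m and z of each of carton_blue, carton_yellow in the frame of side_mat below 0.01 m and angle between each of carton_blue, carton_yellow's own z axis and vertical below 0.12 rad and contact force between the fingers and carton_blue below 0.1 N and linear speed of each of carton_blue, carton_yellow below 0.03 m/s and angular speed of each of carton_blue, carton_yellow below 0.3 rad/s and x of carton_yellow in the frame of side_mat between -0.107 and 0.107 m and y of carton_yellow in the frame of side_mat between -0.052 and 0.052 m and contact force between the fingers and carton_yellow below 0.1 N and horizontal distance between cylinder and bay below 0.13 m and z of cylinder in the frame of bay below 0.024 m), for 0.2 s.
2. the cylinder lies released in the middle of the tray while both cartons still stand on the side mat (x of cylinder in the frame of tray between -0.02 and 0.02 m and y of cylinder in the frame of tray between -0.015 and 0.015 m and z of cylinder in the frame of tray below 0.012 m and angle between the x axis of cylinder and the x axis of tray, either way round below 0.25 rad and angle between cylinder's own z axis and vertical below 0.15 rad and contact force between the fingers and cylinder below 0.1 N and linear speed of each of cylinder, carton_blue, carton_yellow below 0.03 m/s and angular speed of each of cylinder, carton_blue, carton_yellow below 0.3 rad/s and x of carton_blue in the frame of side_mat between -0.107 and 0.107 m and y of carton_blue in the frame of side_mat between -0.052 and 0.052 m and z of each of carton_blue, carton_yellow in the frame of side_mat below 0.01 m and angle between each of carton_blue, carton_yellow's own z axis and vertical below 0.12 rad and contact force between the fingers and carton_blue below 0.1 N and x of carton_yellow in the frame of side_mat between -0.107 and 0.107 m and y of carton_yellow in the frame of side_mat between -0.052 and 0.052 m and contact force between the fingers and carton_yellow below 0.1 N), for 0.2 s.
At the end, for the whole second after the job is handed in: Each carton upright on its own colour's pad, centred to 12 mm, square to 0.2 rad (any quarter turn); cylinder flat on the tray floor, ports up, within 20 mm along and 15 mm across of the middle, 0.25 rad of lengthways; all released, at rest; can and bearing moved under 20 mm (horizontal distance between carton_blue and pad_blue below 0.012 m and z of carton_blue in the frame of pad_blue below 0.009 m and angle between each of carton_blue, carton_yellow's own z axis and vertical below 0.12 rad and (angle between the x axis of carton_blue and the x axis of pad_blue, either way round below 0.2 rad or angle between the x axis of carton_blue and the y axis of pad_blue, either way round below 0.2 rad) and contact force between the fingers and carton_blue below 0.1 N and linear speed of each of carton_blue, carton_yellow, cylinder below 0.03 m/s and angular speed of each of carton_blue, carton_yellow, cylinder below 0.3 rad/s and horizontal distance between carton_yellow and pad_yellow below 0.012 m and z of carton_yellow in the frame of pad_yellow below 0.009 m and (angle between the x axis of carton_yellow and the x axis of pad_yellow, either way round below 0.2 rad or angle between the x axis of carton_yellow and the y axis of pad_yellow, either way round below 0.2 rad) and contact force between the fingers and carton_yellow below 0.1 N and x of cylinder in the frame of tray between -0.02 and 0.02 m and y of cylinder in the frame of tray between -0.015 and 0.015 m and z of cylinder in the frame of tray below 0.012 m and angle between the x axis of cylinder and the x axis of tray, either way round below 0.25 rad and angle between cylinder's own z axis and vertical below 0.15 rad and contact force between the fingers and cylinder below 0.1 N and distance of each of grease_can, bearing from where it was at the start of the episode below 0.02 m); the robot touches nothing.
It fails at once if a carton is tipped by more than 0.5 rad (angle between any of carton_blue, carton_yellow's own z axis and vertical above 0.5 rad).
It fails at once if a carton or the cylinder is dropped or thrown (faster than 0.7 m/s out of the fingers) ((contact force between the fingers and carton_blue below 0.01 N and linear speed of carton_blue above 0.7 m/s) or (contact force between the fingers and carton_yellow below 0.01 N and linear speed of carton_yellow above 0.7 m/s) or (contact force between the fingers and cylinder below 0.01 N and linear speed of cylinder above 0.7 m/s)).
It fails at once if the can or the bearing is pushed more than 20 mm (distance of any of grease_can, bearing from where it was at the start of the episode above 0.02 m).
It also fails if it takes over 141 s, if anything falls off the work surface, if the arm or the gripper's body presses on something with over 40 N, if the wrist force passes 120 N, or if a joint passes its speed limit or range.

ROBOT

A 6-joint arm with a two-finger parallel gripper is mounted at the origin on the work surface. World frame = base frame: x ahead of the robot, y to its left, z up, the work surface at z = 0. Lengths are in mm, angles in rad, forces in N, time in s.
With the tool pointing down it reaches from about 350 to 775 mm from the base axis. Payload 7.3 kg.
Tool frame: the origin (TCP) lies at the very end of the fingers, on their centre line; the grasp point (between the pads) lies 19 mm behind it (bot.tcp_to_grasp is the distance from the TCP to the grasp point, in mm); z points along the fingers, y is the direction in which the jaws open and shut (so a half turn about z gives the same grasp; the last joint's range is limited). The gripper opens to 92 mm and grips with 3 to 60 N. Pads are 19 mm wide; open, the fingers measure 130 mm over their backs; the gripper's body (75 mm by 190 mm) begins 47 mm behind the grasp point.
Start: joints at [-1.491, 0.342, 1.524, -0, 1.275, -0.146], TCP at [117.562, -511.688, 226.741] pointing down, gripper open.
Joint ranges: [-2.53, 2.53], [-0.77, 2.02], [0.04, 2.7], [-1, 4.14], [0.28, 2.66], [-3.11, 3.11]. Speed limits (rad/s): [2.57, 2.57, 3.14, 3.14, 3.14, 3.14].

INTERFACE

Orientations are given as [roll, pitch, yaw] about the fixed x, y, z axes, in that order (R = Rz(yaw) Ry(pitch) Rx(roll)).
In Python, from plant import bot gives the robot as it stands. The module is installed in compiled form; this text tells all that it offers.
- The arm moves only by the tool carry_out, never from a script. Its argument "motion" is a list of rows, each a list of 5 numbers: the closure, from 0 (fully open) to 1 (shut), then the shift along the tool's x, y, z in mm, then the turn about the tool's z in degrees. In form: [[claw, dx, dy, dz, spin], ...]. A call has 1 to 10 rows; each row is the pose to reach, as a shift and turn from the pose measured when the call began, along the tool's axes at that moment; what a row does not reach only later rows make up. A row lasts 1/8 s, in which the tool goes at most 62.5 mm and 10.7 degrees, less where a joint would pass 70% of its speed; a pose out of reach is approached as far as the arm can. A call with a gripper value outside its range is refused whole. The fingers move at their own pace and stop on an object; the grip force is fixed at half the most. Time passes only in rows, so rows that repeat a pose let the fingers close. It gives the time, the measured TCP pose, the force and the opening at its end, in the units of the state.
- bot.get_obs(): the state, without advancing time (a new reading comes with each control period).
- bot.capture(name): name is "side" or "top"; returns a dict with "color" (480x640x3 uint8, red, green, blue), "depth" (480x640 float32, mm along the optical axis (not along the pixel's ray), 0 where there is no reading), "K" (3x3 intrinsics, pixels), "camera_from_world" (4x4, takes a point from world to camera coordinates). Camera axes: x right, y down, z forward; pixel columns grow to the right and rows downward; lengths in mm; the calibration is good to about 2 mm. A picture is of the moment at which its call begins.
- bot.close_job(): hands the job in, once; it reports no verdict.
The state is a dict: "time": time; "joint_positions": joint angles; "dq": joint speeds; "tau": joint torques, N m; "tool_pos": TCP position; "tcp_rot": TCP orientation; "contact_force": force on the tool from outside, world axes, zero at the start; "moment": the same for the moment, N m; "grip_width": finger opening in mm.
Only numpy, scipy, OpenCV 4.12 (cv2) and the standard library are available. Lean on these libraries where they do the work, as an engineer would, in place of code of your own. Each camera call takes 0.05 s, during which the arm holds its last target.

## Working session

There is one attempt and no reset: what is moved stays moved. The work goes in short steps, Python scripts to look and compute and a tool call to move; the robot and the scene stay as the last step left them, time stands still between calls to the robot, and variables do not carry over. Pictures are saved under pics/ and viewed, and the job is handed in when it is done.

Besides the shell and the picture viewer there is one more tool, called as name(argument=value, ...), one argument or row to a line, values as JSON. carry_out: Moves the arm, as the interface text tells. Its arguments: {"type":"object","properties":{"motion":{"type":"array","items":{"type":"array","items":{"type":"number"}}}},"required":["motion"]}

```bash
ls; mkdir -p pics; python3 - <<'E'
from plant import bot
import cv2,numpy as np
print(bot.get_obs())
for n in("top","side"):
    c=bot.capture(n); cv2.imwrite(f"pics/{n}0.png",c["color"][:,:,::-1]); print(n,c["K"],c["camera_from_world"])
    np.savez(f"{n}0.npz",**c)
E
```

```text
pics
{'time': 0.0, 'joint_positions': array([-1.49100105e+00,  3.42699857e-01,  1.52502835e+00,  1.12108128e-05,
        1.27537077e+00, -1.45964857e-01]), 'dq': array([-6.63799095e-04,  6.18681610e-04, -9.74034973e-05,  5.45662491e-04,
       -1.20740258e-03,  1.51983623e-03]), 'tau': array([ 1.78129805e-03, -4.31234694e+01, -2.44226378e+01,  7.20161665e-02,
        5.59142022e-02, -1.54398749e-04]), 'tool_pos': array([ 117.53032965, -511.26111496,  226.05286381]), 'tcp_rot': array([-3.14010390e+00, -2.29696982e-04,  2.25756690e-01]), 'contact_force': array([0.22943626, 0.33721306, 0.01368559]), 'moment': array([0.03285083, 0.03328612, 0.0313715 ]), 'grip_width': 92.0021692241081}
top [[463.23700066   0.         309.08377245]
 [  0.         463.23700066 243.81533626]
 [  0.           0.           1.        ]] [[-7.45782464e-03 -9.99966447e-01  3.38898103e-03 -1.24380239e+01]
 [-9.93710667e-01  7.03241308e-03 -1.11757125e-01  4.42963787e+02]
 [ 1.11729542e-01 -4.20113164e-03 -9.93729772e-01  9.54504741e+02]
 [ 0.00000000e+00  0.00000000e+00  0.00000000e+00  1.00000000e+00]]
side [[606.43144621   0.         316.88208772]
 [  0.         606.43144621 237.37817758]
 [  0.           0.           1.        ]] [[-9.99378951e-01 -3.04479097e-02 -1.77379963e-02  4.39519203e+02]
 [-5.34959465e-03  6.28638849e-01 -7.77678969e-01  2.29771448e+01]
 [ 3.48294926e-02 -7.77101101e-01 -6.28411318e-01  1.42306647e+03]
 [ 0.00000000e+00  0.00000000e+00  0.00000000e+00  1.00000000e+00]]
```

View pics/top0.png

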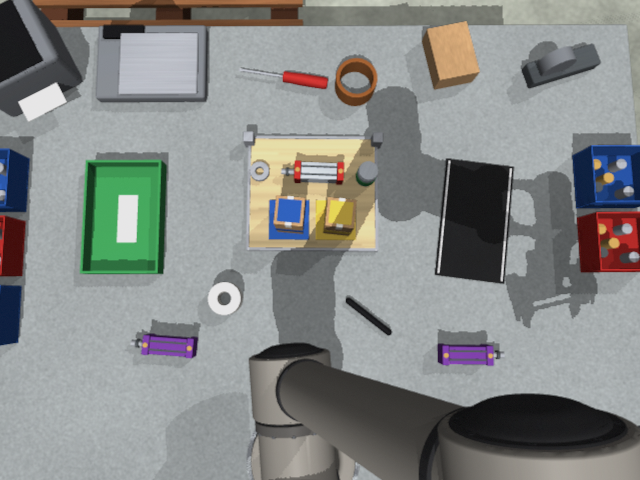

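View pics/side0.png

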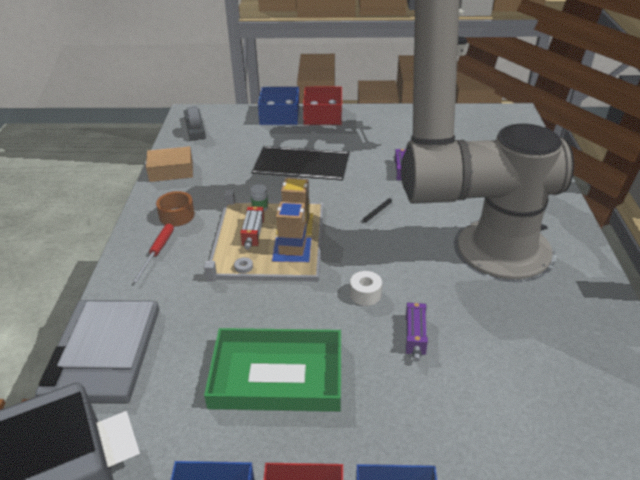

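```bash
python3 - <<'E'
import cv2
a=cv2.imread("pics/top0.png")[125:260,235:390]; b=cv2.imread("pics/side0.png")[170:290,195:335]
cv2.imwrite("pics/c0.png",cv2.resize(a,None,fx=5,fy=4.4,interpolation=2)[:600,:780]); cv2.imwrite("pics/c1.png",cv2.resize(b,None,fx=5,fy=5,interpolation=2))
E
```

```text
(no output)
```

View pics/c0.png

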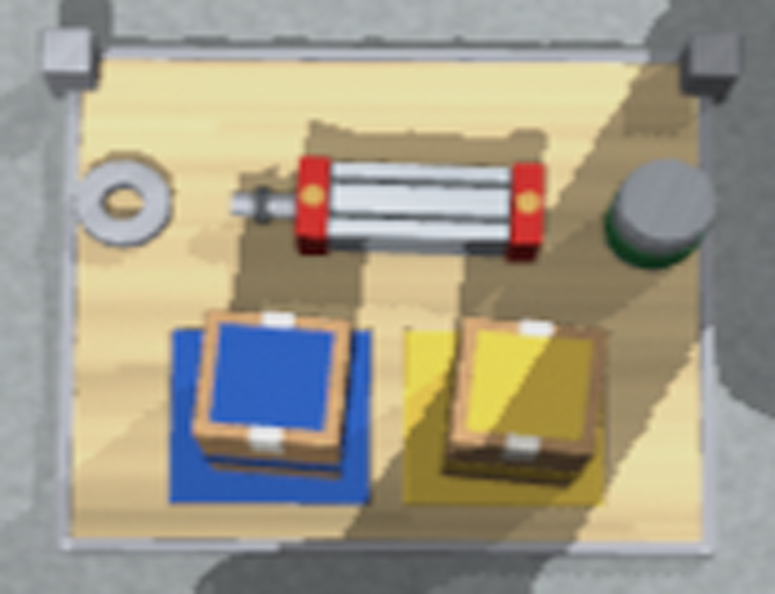

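View pics/c1.png

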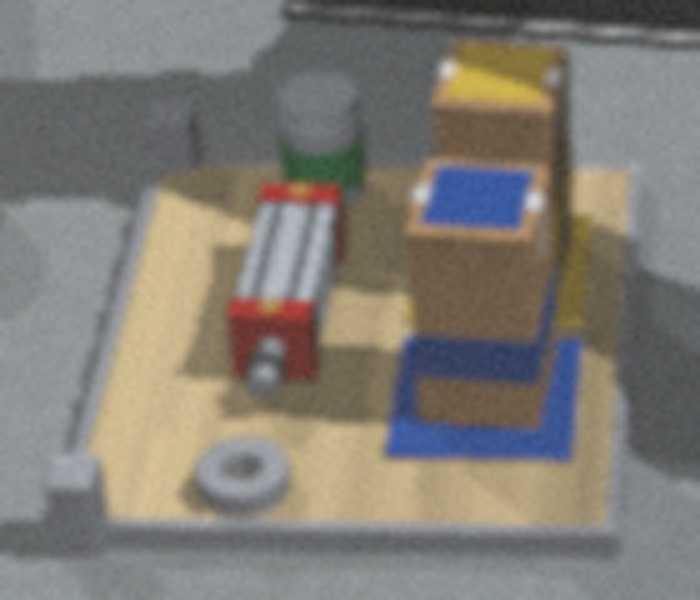

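Target candidates: the red-capped cylinder at (320,171), and purple look-alikes at (168,345) and (467,354). I choose the red one. The crop shows its brass ports up and its rod towards the bearing (+y). Each carton already stands on the pad of its own colour, the tray is on the left and the mat on the right.

```bash
cat > h.py <<'E'
import cv2,numpy as np
from plant import bot
def ray(c,uv,z):
    """pixels -> world xyz on plane z"""
    T=np.asarray(c["camera_from_world"]);R=T[:3,:3];t=T[:3,3]
    uv=np.asarray(uv,float).reshape(-1,2)
    d=np.c_[uv,np.ones(len(uv))]@np.linalg.inv(c["K"]).T@R
    o=-R.T@t
    return o+d*((z-o[2])/d[:,2])[:,None]
def mask(c,lo,hi,roi):
    h=cv2.cvtColor(c["color"],cv2.COLOR_RGB2HSV);m=cv2.inRange(h,lo,hi)
    r=np.zeros_like(m);x0,y0,x1,y1=roi;r[y0:y1,x0:x1]=m[y0:y1,x0:x1];return r
def blob(m,n=0):
    cs,_=cv2.findContours(m,cv2.RETR_EXTERNAL,cv2.CHAIN_APPROX_NONE)
    return sorted(cs,key=cv2.contourArea)[-1-n]
def rect(c,cnt,z):
    p=ray(c,cnt.reshape(-1,2),z)[:,:2].astype(np.float32)
    r=cv2.minAreaRect(p);return np.round(r[0],1),np.round(r[1],1),round(r[2],1)
BL=((105,120,50),(125,255,255));YE=((22,130,60),(32,255,255));RE=((0,180,90),(6,255,255));GR=((50,80,40),(85,255,255));WH=((0,0,170),(180,50,255));BK=((0,0,0),(180,255,60))
E
python3 - <<'E'
from h import *
c=dict(np.load("top0.npz"))
d=c["depth"]
roi=(240,185,385,248)
# label via depth: points above z=110
h,w=d.shape;v,u=np.mgrid[:h,:w]
T=c["camera_from_world"];P=np.stack([(u-c["K"][0,2])*d/c["K"][0,0],(v-c["K"][1,2])*d/c["K"][1,1],d],-1)
W=(P-T[:3,3])@T[:3,:3]; print("z",W[212,290],W[214,340],W[240,260],W[173,320])
hi=((W[...,2]>112)&(W[...,2]<140)).astype(np.uint8)*255
for n,x0,x1 in(("B",240,312),("Y",312,385)):
    m=np.zeros_like(hi);m[185:248,x0:x1]=hi[185:248,x0:x1]
    print(n,"top",rect(c,blob(m),127))
for n,col in(("blue",BL),("yel",YE)):
    m=mask(c,*col,roi); print(n,"pad",rect(c,blob(m),17)); 
    print(n,"label",rect(c,blob(cv2.bitwise_and(m,hi)),127))
m=mask(c,*RE,(280,150,360,195));cs=[blob(m,i) for i in(0,1)]
m[:]=0;cv2.drawContours(m,cs,-1,255,-1);print("cyl",[rect(c,k,54) for k in cs],rect(c,np.concatenate(cs),54))
m=mask(c,*GR,(60,140,200,290));print("tray",rect(c,blob(m),40))
m=mask(c,*WH,(105,180,150,255));print("white",rect(c,blob(m),5))
m=mask(c,*WH,(425,145,525,290));cs=[blob(m,i) for i in (0,1)]
print("mat lines",[rect(c,k,3) for k in cs],rect(c,np.concatenate(cs),3))
hd=((W[...,2]>8)&(W[...,2]<25)).astype(np.uint8)*255;m=np.zeros_like(hd);m[120:255,235:390]=hd[120:255,235:390]
print("deck",rect(c,blob(m),14))
E
```

```text
z [492.64042371  20.69854074 127.20348549] [487.98685401 -74.52207625 127.96844098] [452.81630062  89.03521523  15.81340479] [589.3775679  -39.5595619   49.39004155]
B top (array([495.1,  21.9]), array([56.2, 58.3]), 84.3)
Y top (array([490.9, -75.7]), array([56.3, 58. ]), 83.8)
blue pad (array([516.6,  27.2]), array([47.4, 47.3]), 84.4)
blue label (array([496.1,  22.9]), array([42.1, 42. ]), 84.4)
yel pad (array([495.9, -72.7]), array([83.6, 84.7]), 89.5)
yel label (array([492.2, -75.4]), array([43.9, 44. ]), 83.1)
cyl [(array([584.2,   9.6]), array([10.4, 17.1]), 89.7), (array([580.4, -80. ]), array([10.4, 15. ]), 89.1)] (array([582.8, -35.3]), array([100.3,  17.2]), 88.2)
tray (array([503. , 372.6]), array([171.5, 239.9]), 89.7)
white (array([503.4, 378.7]), array([ 42.8, 103.3]), 89.8)
mat lines [(array([ 625.6, -417.9]), array([152.1,  74.9]), 89.6), (array([ 381.1, -349.3]), array([171.8,  70.9]), 89.6)] (array([ 504.5, -378.3]), array([179.9, 359.4]), 77.3)
deck (array([556.8, -24.3]), array([297.9, 253.1]), 89.1)
```

```bash
cat >> h.py <<'E'
def world(c):
    d=c["depth"];h,w=d.shape;v,u=np.mgrid[:h,:w];T=c["camera_from_world"]
    P=np.stack([(u-c["K"][0,2])*d/c["K"][0,0],(v-c["K"][1,2])*d/c["K"][1,1],d],-1)
    return (P-T[:3,3])@T[:3,:3]
def hmask(c,z0,z1,roi):
    W=world(c);m=((W[...,2]>z0)&(W[...,2]<z1)).astype(np.uint8)*255
    r=np.zeros_like(m);x0,y0,x1,y1=roi;r[y0:y1,x0:x1]=m[y0:y1,x0:x1];return r
E
python3 - <<'E'
from h import *
c=dict(np.load("top0.npz"))
m=mask(c,(0,0,0),(180,255,45),(425,145,525,290));print("mat black",rect(c,cv2.convexHull(blob(m)),3))
print("cyl h",rect(c,blob(hmask(c,44,62,(280,150,352,190))),54))
m=mask(c,(0,120,60),(12,255,255),(280,150,360,195));cs=[blob(m,i) for i in(0,1)]
print([cv2.boundingRect(k) for k in cs],[rect(c,k,54) for k in cs])
print("tray outer",rect(c,blob(hmask(c,30,50,(60,140,200,290))),40))
m=mask(c,*BL,(260,185,320,248));m=cv2.bitwise_and(m,cv2.bitwise_not(hmask(c,40,140,(0,0,640,480))))
ps=cv2.findNonZero(m);print("bpad",rect(c,ps,17))
m=mask(c,*YE,(312,185,370,248));m=cv2.bitwise_and(m,cv2.bitwise_not(hmask(c,40,140,(0,0,640,480))))
ps=cv2.findNonZero(m);print("ypad",rect(c,ps,17))
print("can",rect(c,blob(hmask(c,60,85,(350,150,385,195))),74))
E
```

```text
mat black (array([ 495.6, -375.4]), array([146.9, 256.6]), 82.2)
cyl h (array([594.4, -37.4]), array([104. ,  40.9]), 88.0)
[(336, 162, 8, 23), (293, 160, 8, 21)] [(array([587.9, -81. ]), array([14.3, 47.7]), 86.3), (array([594.9,   8.8]), array([14.1, 43.5]), 85.8)]
tray outer (array([504.1, 375.5]), array([164.3, 237.8]), 89.7)
bpad (array([497.8,  28. ]), array([83.5, 82.5]), 89.6)
ypad (array([495.9, -72.7]), array([83.6, 84.7]), 89.5)
can (array([ 586.5, -136.6]), array([39.3, 43.2]), 62.4)
```

```bash
cat > go.py <<'E'
import sys
from h import *
# usage: go.py x y z yawdeg
o=bot.get_obs();p=o["tool_pos"];y=o["tcp_rot"][2]
from scipy.spatial.transform import Rotation as R
Rm=R.from_euler("xyz",o["tcp_rot"]).as_matrix()
t=np.array([float(a) for a in sys.argv[1:4]]);ty=float(sys.argv[4])
d=Rm.T@(t-p);sp=-((ty-np.degrees(y)+180)%360-180)
print("t",round(o["time"],2),"pos",p.round(1),"rot",np.degrees(o["tcp_rot"]).round(1),"shift",d.round(1),"spin",round(sp,1),"grip",round(o["grip_width"],1),"F",o["contact_force"].round(1),"rows",np.ceil(max(np.linalg.norm(d)/62.5,abs(sp)/10.7)), "q6",o["joint_positions"][5].round(2))
E
python3 go.py 491.5 -75.5 200 -6
```

```text
t 0.1 pos [ 117.5 -511.3  226.1] rot [-179.9   -0.    12.9] shift [ 462.  -341.    26.7] spin 18.9 grip 92.1 F [ 0.6  0.3 -0.7] rows 10.0 q6 -0.15
```

carry_out(
  motion=[
    [0.2,60,-44,3,2],
    [0.2,110,-80,6,5],
    [0.2,156,-115,9,7],
    [0.2,202,-149,12,9],
    [0.2,248,-183,14,11],
    [0.2,294,-217,17,13],
    [0.2,340,-251,20,15],
    [0.2,386,-285,23,17],
    [0.2,430,-317,25,19],
    [0.2,462,-341,27,19],
  ],
)

```text
time: 1.35
tool_pos: [492.4, -73.5, 199.3]
tcp_rot: [-3.14, 0.001, -0.105]
contact_force: [0.2, -0.4, -0.3]
grip_width: 73.3
```

```bash
python3 go.py 491.5 -75.5 82 -6
```

```text
t 1.35 pos [492.4 -73.5 199.3] rot [-179.9    0.    -6. ] shift [ -0.6   2.3 117.3] spin 0.0 grip 73.3 F [ 0.2 -0.4 -0.3] rows 2.0 q6 1.37
```

carry_out(
  motion=[
    [0.2,-0.5,2,30,0],
    [0.2,-0.5,2,60,0],
    [0.2,-0.5,2,85,0],
    [0.2,-0.5,2,105,0],
    [0.2,-0.5,2,117,0],
    [0.2,-0.5,2,117,0],
  ],
)

```text
time: 2.1
tool_pos: [491.2, -75.1, 81.6]
tcp_rot: [-3.14, 0.003, -0.105]
contact_force: [-0.8, -1.1, 0.0]
grip_width: 73.4
```

```bash
python3 go.py 491.5 -75.5 82 -6; python3 - <<'E'
from h import *
for n in("top","side"):
    c=bot.capture(n);a=c["color"][:,:,::-1]
    a=a[130:260,235:390] if n=="top" else a[150:290,195:345]
    cv2.imwrite(f"pics/{n}1.png",cv2.resize(a,None,fx=4,fy=4,interpolation=2))
E
```

```text
t 2.1 pos [491.2 -75.1  81.6] rot [-1.799e+02  1.000e-01 -6.000e+00] shift [ 0.4  0.4 -0.4] spin 0.0 grip 73.4 F [-0.8 -1.1  0. ] rows 1.0 q6 1.37
```

View pics/side1.png

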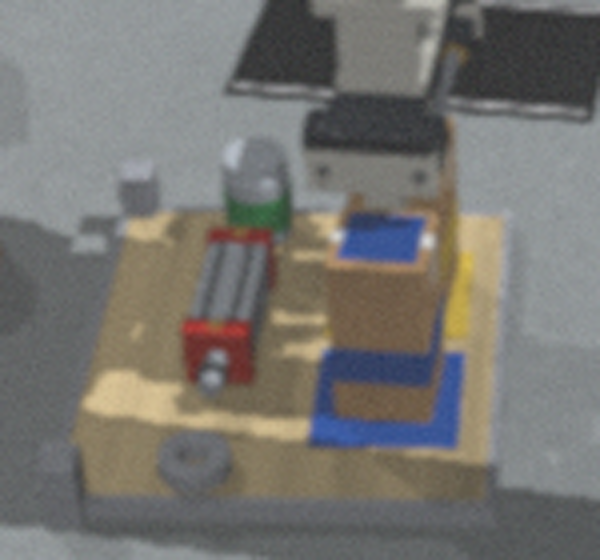

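The gripper is down around the yellow carton, behind the blue one at (385,240) in the crop, and nothing is disturbed. I'll close and lift.

carry_out(
  motion=[
    [1,0,0,0,0],
    [1,0,0,0,0],
    [1,0,0,0,0],
    [1,0,0,0,0],
    [1,0,0,-10,0],
    [1,0,0,-30,0],
    [1,0,0,-55,0],
    [1,0,0,-70,0],
    [1,0,0,-70,0],
  ],
)

```text
time: 3.32
tool_pos: [492.5, -75.5, 153.8]
tcp_rot: [-3.141, -0.002, -0.105]
contact_force: [-0.5, -0.5, -2.7]
grip_width: 56.1
```

```bash
python3 go.py 555 -383.5 152 -7.8
```

```text
t 3.33 pos [492.5 -75.5 153.8] rot [-1.799e+02 -1.000e-01 -6.000e+00] shift [ 94.3 299.8   1.7] spin 1.8 grip 56.1 F [-0.5 -0.5 -2.7] rows 6.0 q6 1.37
```

carry_out(
  motion=[
    [1,9,30,0,0],
    [1,24,75,0,1],
    [1,40,125,0,2],
    [1,56,175,0,2],
    [1,72,225,0,2],
    [1,85,270,0,2],
    [1,92,292,0,2],
    [1,94,300,0,2],
    [1,94,300,0,2],
  ],
)

```text
time: 4.45
tool_pos: [554.2, -383.2, 152.7]
tcp_rot: [-3.139, -0.001, -0.14]
contact_force: [-0.2, 0.7, -2.2]
grip_width: 56.0
```

```bash
python3 go.py 555 -383.5 68 -7.8
```

```text
t 4.45 pos [ 554.2 -383.2  152.7] rot [-179.9   -0.    -8. ] shift [ 0.8  0.4 84.7] spin -0.2 grip 56.0 F [-0.2  0.7 -2.2] rows 2.0 q6 0.99
```

carry_out(
  motion=[
    [1,0,0,25,0],
    [1,0,0,50,0],
    [1,0,0,68,0],
    [1,0,0,78,0],
    [1,0,0,82,0],
    [1,0,0,85,0],
    [1,0,0,85,0],
  ],
)

```text
time: 5.32
tool_pos: [554.7, -383.2, 69.3]
tcp_rot: [-3.14, -0.002, -0.14]
contact_force: [-2.1, 1.3, 5.7]
grip_width: 56.5
```

```bash
python3 go.py 555 -383.5 68 -7.8
```

```text
t 5.33 pos [ 554.7 -383.2   69.3] rot [-1.799e+02 -1.000e-01 -8.000e+00] shift [0.3 0.3 1.3] spin -0.2 grip 56.5 F [-2.1  1.3  5.7] rows 1.0 q6 0.99
```

Contact with the mat (+5.7 N). I'll release and go up.

carry_out(
  motion=[
    [0.2,0,0,0,0],
    [0.2,0,0,0,0],
    [0.2,0,0,0,0],
    [0.2,0,0,0,0],
    [0.2,0,0,-30,0],
    [0.2,0,0,-70,0],
    [0.2,0,0,-110,0],
    [0.2,0,0,-130,0],
  ],
)

```text
time: 6.32
tool_pos: [555.0, -383.9, 202.1]
tcp_rot: [3.141, -0.005, -0.14]
contact_force: [0.3, 0.3, -0.6]
grip_width: 73.6
```

```bash
python3 go.py 495.6 22.4 198 -5.7
```

```text
t 6.33 pos [ 555.  -383.9  202.1] rot [180.   -0.3  -8. ] shift [-115.5 -394.     3.3] spin -2.3 grip 73.6 F [ 0.3  0.3 -0.6] rows 7.0 q6 0.99
```

carry_out(
  motion=[
    [0.2,-12,-40,0,0],
    [0.2,-28,-95,0,-1],
    [0.2,-45,-150,0,-2],
    [0.2,-62,-210,0,-2],
    [0.2,-78,-265,0,-2],
    [0.2,-95,-325,0,-2],
    [0.2,-108,-370,0,-2],
    [0.2,-115,-394,0,-2],
    [0.2,-115,-394,0,-2],
  ],
)

```text
time: 7.45
tool_pos: [495.8, 23.7, 201.5]
tcp_rot: [3.141, -0.006, -0.102]
contact_force: [-0.3, -0.3, 0.6]
grip_width: 73.4
```

```bash
python3 go.py 495.6 22.4 82 -5.7;  python3 - <<'E'
from h import *
c=bot.capture("top");np.savez("top2.npz",**c);cv2.imwrite("pics/top2.png",c["color"][:,:,::-1])
print("Y on mat",rect(c,blob(hmask(c,100,125,(430,120,530,290))),113))
E
```

```text
t 7.45 pos [495.8  23.7 201.5] rot [180.   -0.3  -5.8] shift [ -0.8   1.3 119.5] spin -0.1 grip 73.4 F [-0.3 -0.3  0.6] rows 2.0 q6 1.57
Y on mat (array([ 553. , -381.1]), array([60.5, 60.1]), 82.1)
```

View pics/top2.png

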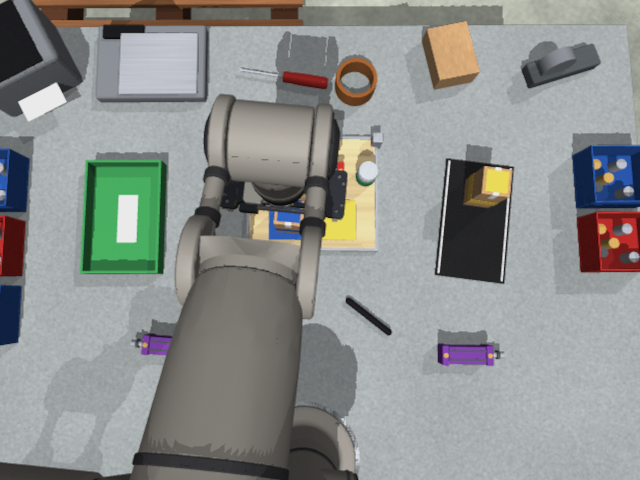

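The yellow carton stands on the mat at (490,185) px, near (553,-382) mm and square to it. Next I'll descend on the blue carton.

carry_out(
  motion=[
    [0.2,-0.5,1,30,0],
    [0.2,-0.5,1,60,0],
    [0.2,-0.5,1,85,0],
    [0.2,-0.5,1,107,0],
    [0.2,-0.5,1,119,0],
    [0.2,-0.5,1,119,0],
  ],
)

```text
time: 8.25
tool_pos: [496.0, 20.7, 82.0]
tcp_rot: [3.14, -0.004, -0.104]
contact_force: [-0.1, -0.2, -0.1]
grip_width: 73.7
```

carry_out(
  motion=[
    [1,0,0,0,0],
    [1,0,0,0,0],
    [1,0,0,0,0],
    [1,0,0,0,0],
    [1,0,0,-10,0],
    [1,0,0,-30,0],
    [1,0,0,-55,0],
    [1,0,0,-70,0],
    [1,0,0,-70,0],
  ],
)

```text
time: 9.38
tool_pos: [496.3, 20.8, 153.1]
tcp_rot: [3.14, -0.007, -0.104]
contact_force: [-0.0, -0.1, -1.9]
grip_width: 56.0
```

```bash
python3 go.py 436 -367 152 -7.8
```

```text
t 9.38 pos [496.3  20.8 153.1] rot [179.9  -0.4  -6. ] shift [-19.7 392.    1.4] spin 1.8 grip 56.0 F [-0.  -0.1 -1.9] rows 7.0 q6 1.56
```

carry_out(
  motion=[
    [1,-2,30,0,0],
    [1,-4,80,0,1],
    [1,-7,135,0,2],
    [1,-10,190,0,2],
    [1,-13,245,0,2],
    [1,-16,300,0,2],
    [1,-18,350,0,2],
    [1,-20,380,0,2],
    [1,-20,392,0,2],
    [1,-20,392,0,2],
  ],
)

```text
time: 10.62
tool_pos: [435.4, -366.6, 152.6]
tcp_rot: [-3.141, -0.006, -0.14]
contact_force: [-0.0, 0.6, -2.5]
grip_width: 56.1
```

```bash
python3 go.py 436 -367 68 -7.8
```

```text
t 10.62 pos [ 435.4 -366.6  152.6] rot [-180.    -0.3   -8. ] shift [ 0.2  0.3 84.6] spin -0.2 grip 56.1 F [-0.   0.6 -2.5] rows 2.0 q6 0.87
```

carry_out(
  motion=[
    [1,0,0,25,0],
    [1,0,0,50,0],
    [1,0,0,68,0],
    [1,0,0,78,0],
    [1,0,0,82,0],
    [1,0,0,85,0],
    [1,0,0,85,0],
  ],
)

```text
time: 11.5
tool_pos: [436.3, -366.7, 68.4]
tcp_rot: [3.141, -0.007, -0.139]
contact_force: [0.9, 1.4, 1.0]
grip_width: 55.9
```

carry_out(
  motion=[
    [0.2,0,0,0,0],
    [0.2,0,0,0,0],
    [0.2,0,0,0,0],
    [0.2,0,0,0,0],
    [0.2,0,0,-30,0],
    [0.2,0,0,-70,0],
    [0.2,0,0,-110,0],
    [0.2,0,0,-130,0],
  ],
)

```text
time: 12.5
tool_pos: [435.9, -367.1, 200.9]
tcp_rot: [3.139, -0.009, -0.139]
contact_force: [0.2, -0.0, -0.5]
grip_width: 73.7
```

```bash
python3 - <<'E'
from h import *
c=bot.capture("top");np.savez("top3.npz",**c);cv2.imwrite("pics/top3.png",c["color"][:,:,::-1])
c2=bot.capture("side");np.savez("side3.npz",**c2);cv2.imwrite("pics/side3.png",c2["color"][:,:,::-1])
print("cyl h",rect(c,blob(hmask(c,44,62,(280,150,352,190))),54))
for n,K,r in(("b",BL,(255,185,315,248)),("y",YE,(312,185,370,248))):
    print(n,rect(c,blob(mask(c,*K,r)),17))
E
python3 go.py 594 -37.4 200 88
```

```text
cyl h (array([594.6, -37.4]), array([104.1,  40.9]), 88.2)
b (array([497.8,  28. ]), array([83.5, 82.5]), 89.6)
y (array([496. , -72.9]), array([83.9, 84.8]), 89.5)
t 12.6 pos [ 436.3 -367.5  200.9] rot [179.8  -0.6  -8. ] shift [ 110.3 -348.8    0.8] spin -96.0 grip 73.6 F [-0.5 -0.9 -0.9] rows 9.0 q6 0.87
```

View pics/top3.png

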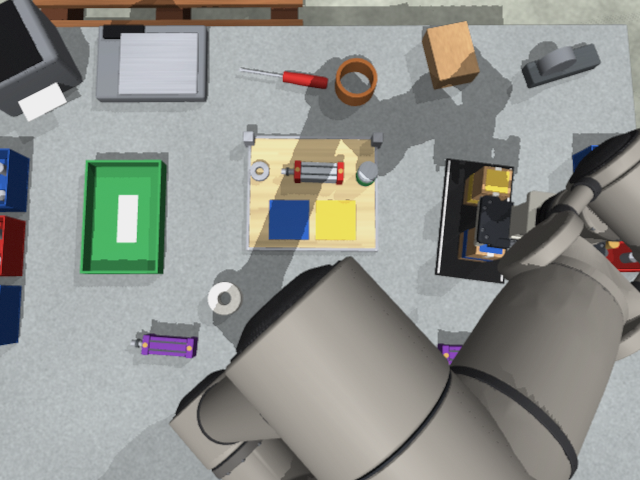

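View pics/side3.png

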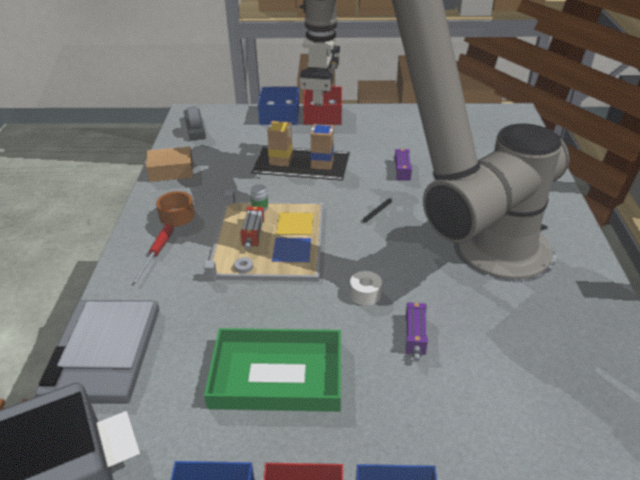

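Both cartons are upright on the mat (side view 280,145 and 320,148), and the pads are now fully visible. Next is the cylinder.

carry_out(
  motion=[
    [0.3,10,-30,0,-8],
    [0.3,21,-65,0,-18],
    [0.3,32,-100,0,-28],
    [0.3,44,-140,0,-38],
    [0.3,57,-180,0,-48],
    [0.3,70,-220,0,-58],
    [0.3,82,-260,0,-68],
    [0.3,94,-300,0,-78],
    [0.3,104,-330,0,-88],
    [0.3,110,-349,0,-96],
  ],
)

```text
time: 13.85
tool_pos: [593.6, -35.5, 199.0]
tcp_rot: [3.134, 0.004, 1.542]
contact_force: [-0.0, -0.1, 0.5]
grip_width: 64.4
```

```bash
python3 go.py 594 -37.4 21 88.1
```

```text
t 13.85 pos [593.6 -35.5 199. ] rot [179.5   0.3  88.4] shift [ -1.1  -1.  178. ] spin 0.3 grip 64.4 F [-0.  -0.1  0.5] rows 3.0 q6 -0.16
```

carry_out(
  motion=[
    [0.3,-1,-0.5,40,0],
    [0.3,-1,-0.5,80,0],
    [0.3,-1,-0.5,120,0],
    [0.3,-1,-0.5,150,0],
    [0.3,-1,-0.5,168,0],
    [0.3,-1,-0.5,176,0],
    [0.3,-1,-0.5,177,0],
    [0.3,-1,-0.5,177,0],
  ],
)

```text
time: 14.85
tool_pos: [595.2, -37.4, 23.0]
tcp_rot: [3.132, 0.005, 1.542]
contact_force: [0.3, -0.7, 0.4]
grip_width: 64.7
```

```bash
python3 go.py 594 -37.4 21 88.1; python3 - <<'E'
from h import *
c=bot.capture("side");a=c["color"][:,:,::-1][150:290,195:345]
cv2.imwrite("pics/s4.png",cv2.resize(a,None,fx=4,fy=4,interpolation=2))
E
```

```text
t 14.85 pos [595.2 -37.4  23. ] rot [179.4   0.3  88.4] shift [-0.  -1.2  2. ] spin 0.3 grip 64.7 F [ 0.3 -0.7  0.4] rows 1.0 q6 -0.16
```

View pics/s4.png

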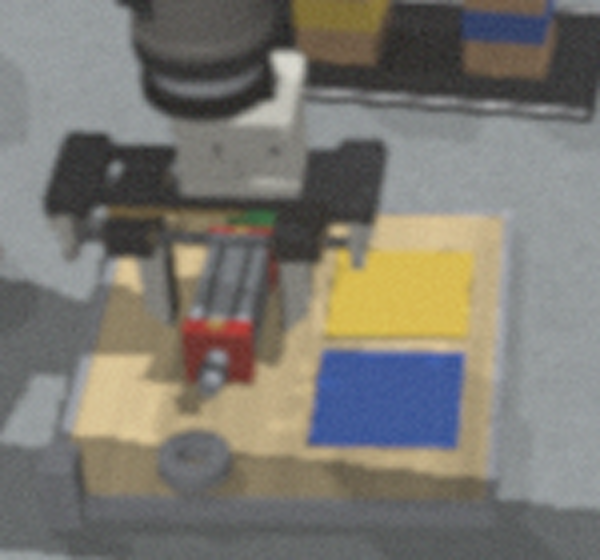

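The fingers straddle the aluminium body between the caps, at about (230,280) in the crop. I'll grip and lift.

carry_out(
  motion=[
    [1,0,0,0,0],
    [1,0,0,0,0],
    [1,0,0,0,0],
    [1,0,0,0,0],
    [1,0,0,0,0],
    [1,0,0,-10,0],
    [1,0,0,-35,0],
    [1,0,0,-70,0],
    [1,0,0,-100,0],
    [1,0,0,-100,0],
  ],
)

```text
time: 16.15
tool_pos: [595.7, -37.1, 125.5]
tcp_rot: [3.126, 0.006, 1.543]
contact_force: [-0.0, -0.3, -2.0]
grip_width: 35.6
```

```bash
python3 go.py 503.5 378 123 179.8
```

```text
t 16.15 pos [595.7 -37.1 125.5] rot [179.1   0.3  88.4] shift [ 412.3 -103.9   -1.3] spin -91.4 grip 35.6 F [-0.  -0.3 -2. ] rows 9.0 q6 -0.16
```

carry_out(
  motion=[
    [1,30,-8,0,-7],
    [1,75,-19,0,-17],
    [1,122,-31,0,-27],
    [1,170,-43,0,-37],
    [1,218,-55,0,-47],
    [1,266,-67,0,-57],
    [1,314,-79,0,-67],
    [1,360,-91,0,-77],
    [1,395,-100,0,-87],
    [1,412,-104,0,-91],
  ],
)

```text
time: 17.4
tool_pos: [501.6, 379.3, 119.4]
tcp_rot: [-3.134, 0.012, 3.137]
contact_force: [0.7, -1.3, -3.0]
grip_width: 35.8
```

```bash
python3 go.py 503.5 378 15 179.8;python3 - <<'E'
from h import *
c=bot.capture("side");cv2.imwrite("pics/s5.png",c["color"][:,:,::-1])
E
```

```text
t 17.4 pos [501.6 379.3 119.4] rot [-179.6    0.7  179.7] shift [ -0.6  -0.5 104.4] spin -0.1 grip 35.8 F [ 0.7 -1.3 -3. ] rows 2.0 q6 -1.03
```

View pics/s5.png

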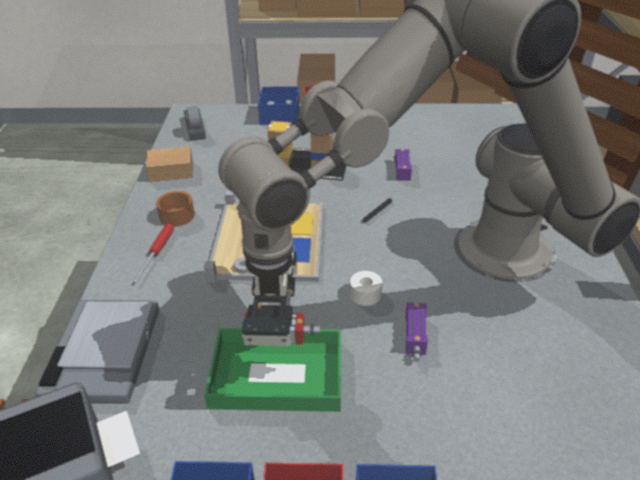

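The cylinder hangs above the tray, seen at (270,325), with its rod towards the robot. I'll lower it.

carry_out(
  motion=[
    [1,-1,0,25,0],
    [1,-1,0,50,0],
    [1,-1,0,75,0],
    [1,-1,0,92,0],
    [1,-1,0,99,0],
    [1,-1,0,103,0],
    [1,-1,0,105,0],
    [1,-1,0,105,0],
  ],
)

```text
time: 18.45
tool_pos: [503.9, 380.2, 15.1]
tcp_rot: [-3.136, 0.013, 3.139]
contact_force: [0.4, 0.4, -1.9]
grip_width: 35.7
```

```bash
python3 go.py 503.5 378 14 179.8
```

```text
t 18.45 pos [503.9 380.2  15.1] rot [-179.7    0.8  179.8] shift [ 0.4 -2.2  1.1] spin 0.0 grip 35.7 F [ 0.4  0.4 -1.9] rows 1.0 q6 -1.03
```

carry_out(
  motion=[
    [1,0,-2,1,0],
    [1,0,-2,2,0],
    [1,0,-2,3,0],
    [1,0,-2,3,0],
  ],
)

```text
time: 18.95
tool_pos: [504.5, 378.5, 14.3]
tcp_rot: [-3.137, 0.015, 3.138]
contact_force: [-3.4, -1.7, 10.9]
grip_width: 35.9
```

```bash
python3 go.py 503.5 378 14 179.8
```

```text
t 18.95 pos [504.5 378.5  14.3] rot [-179.8    0.9  179.8] shift [ 1.  -0.5  0.3] spin 0.0 grip 35.9 F [-3.4 -1.7 10.9] rows 1.0 q6 -1.03
```

Floor contact at 10.9 N. I'll release and go straight up.

carry_out(
  motion=[
    [0.3,0,0,0,0],
    [0.3,0,0,0,0],
    [0.3,0,0,0,0],
    [0.3,0,0,0,0],
    [0.3,0,0,-40,0],
    [0.3,0,0,-90,0],
    [0.3,0,0,-140,0],
    [0.3,0,0,-185,0],
    [0.3,0,0,-185,0],
  ],
)

```text
time: 20.08
tool_pos: [503.4, 380.4, 203.7]
tcp_rot: [-3.142, 0.022, 3.138]
contact_force: [0.4, -0.1, -0.7]
grip_width: 64.6
```

```bash
python3 go.py 495 -40 200 90;python3 - <<'E'
from h import *
c=bot.capture("side");cv2.imwrite("pics/s6.png",c["color"][:,:,::-1])
E
```

```text
t 20.07 pos [503.4 380.4 203.7] rot [-180.     1.3  179.8] shift [   7.1 -420.4    3.5] spin 89.8 grip 64.6 F [ 0.4 -0.1 -0.7] rows 9.0 q6 -1.03
```

View pics/s6.png

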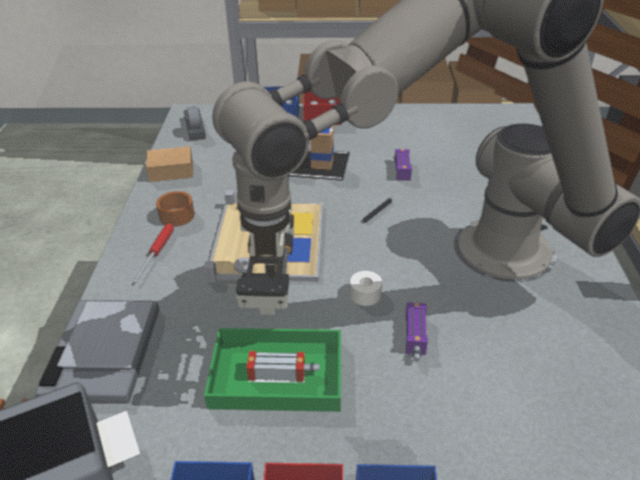

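The cylinder lies in the tray over the white mark at (275,367), ports up. Next I'll move towards the mat.

carry_out(
  motion=[
    [0.2,1,-40,3,0],
    [0.2,2,-90,3,2],
    [0.2,3,-140,3,4],
    [0.2,4,-190,3,6],
    [0.2,5,-240,3,8],
    [0.2,6,-290,3,8],
    [0.2,6,-340,3,8],
    [0.2,7,-390,3,8],
    [0.2,8,-440,3,8],
    [0.2,8,-480,3,8],
  ],
)

```text
time: 21.38
tool_pos: [491.6, -101.9, 197.1]
tcp_rot: [3.141, 0.015, 2.998]
contact_force: [-0.2, 0.6, -0.4]
grip_width: 73.3
```

```bash
python3 - <<'E'
from h import *
c=bot.capture("top");cv2.imwrite("pics/top7.png",c["color"][:,:,::-1]);np.savez("top7.npz",**c)
print("Y",rect(c,blob(hmask(c,100,125,(460,150,530,208))),113))
print("B",rect(c,blob(hmask(c,100,125,(440,212,530,285))),113))
print("cyl",rect(c,blob(hmask(c,32,58,(100,170,152,262))),45))
E
python3 go.py 436 -367 200 172.2
```

```text
Y (array([ 553.1, -380.8]), array([60.5, 60.2]), 81.5)
B (array([ 435.2, -363.8]), array([60.5, 58.3]), 82.1)
cyl (array([504.1, 374.8]), array([ 43.6, 105.5]), 89.6)
t 21.43 pos [ 492.  -105.9  197.2] rot [-179.9    0.9  171.7] shift [  17.5 -266.5   -2.6] spin -0.5 grip 73.3 F [ 1.  -3.9  0.4] rows 5.0 q6 -1.79
```

View pics/top7.png

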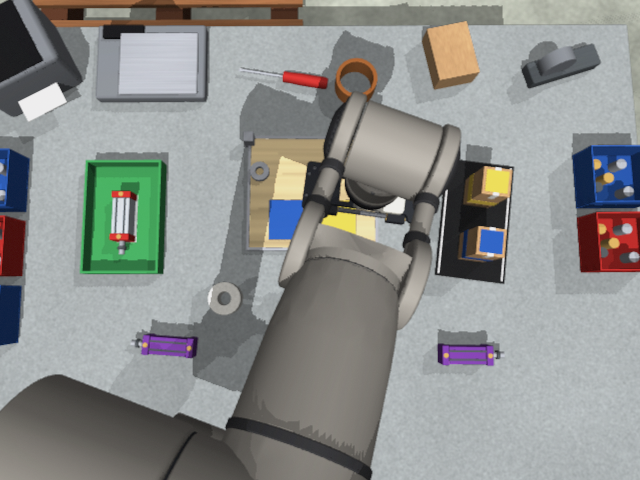

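The cylinder is in the middle of the tray (123,215 px; 504,375 mm, tray centre 504,376) and the cartons still stand. Next I'll fetch the blue one.

carry_out(
  motion=[
    [0.2,3,-50,0,0],
    [0.2,7,-100,0,0],
    [0.2,10,-150,0,0],
    [0.2,14,-205,0,0],
    [0.2,16,-245,0,0],
    [0.2,17.5,-263,0,0],
    [0.2,17.5,-266,0,-0.5],
    [0.2,17.5,-266,0,-0.5],
  ],
)

```text
time: 22.42
tool_pos: [436.3, -365.2, 197.0]
tcp_rot: [-3.141, 0.015, 3.006]
contact_force: [-0.5, 0.2, -0.4]
grip_width: 73.3
```

```bash
python3 go.py 436 -366.5 68 172.1
```

```text
t 22.43 pos [ 436.3 -365.2  197. ] rot [-179.9    0.9  172.2] shift [  2.1  -1.2 129. ] spin 0.1 grip 73.3 F [-0.5  0.2 -0.4] rows 3.0 q6 -2.27
```

carry_out(
  motion=[
    [0.2,1,-1,30,0],
    [0.2,1,-1,65,0],
    [0.2,2,-1,95,0],
    [0.2,2,-1,117,0],
    [0.2,2,-1,128,0],
    [0.2,2,-1,128,0],
  ],
)

```text
time: 23.18
tool_pos: [436.3, -365.4, 68.8]
tcp_rot: [-3.141, 0.014, 3.007]
contact_force: [0.5, -0.2, 1.4]
grip_width: 73.4
```

carry_out(
  motion=[
    [1,0,0,0,0],
    [1,0,0,0,0],
    [1,0,0,0,0],
    [1,0,0,0,0],
    [1,0,0,-10,0],
    [1,0,0,-30,0],
    [1,0,0,-55,0],
    [1,0,0,-85,0],
    [1,0,0,-85,0],
  ],
)

```text
time: 24.3
tool_pos: [435.9, -366.1, 155.9]
tcp_rot: [-3.138, 0.018, 3.007]
contact_force: [-0.4, -0.5, -2.7]
grip_width: 55.8
```

```bash
python3 go.py 497.8 28 153 179.4
```

```text
t 24.3 pos [ 435.9 -366.1  155.9] rot [-179.8    1.   172.3] shift [ -8.4 398.9   1.7] spin -7.1 grip 55.8 F [-0.4 -0.5 -2.7] rows 7.0 q6 -2.28
```

carry_out(
  motion=[
    [1,-1,30,0,0],
    [1,-2,80,0,-2],
    [1,-3,135,0,-4],
    [1,-4,190,0,-6],
    [1,-5,245,0,-7],
    [1,-6,300,0,-7],
    [1,-7,350,0,-7],
    [1,-8,387,0,-7],
    [1,-8.5,399,0,-7],
    [1,-8.5,399,0,-7],
  ],
)

```text
time: 25.55
tool_pos: [497.4, 28.3, 153.9]
tcp_rot: [-3.136, 0.016, 3.131]
contact_force: [-0.1, -1.0, -2.7]
grip_width: 55.6
```

```bash
python3 go.py 497.8 28 82 179.4
```

```text
t 25.55 pos [497.4  28.3 153.9] rot [-179.7    0.9  179.4] shift [ 0.7  0.1 71.9] spin -0.0 grip 55.6 F [-0.1 -1.  -2.7] rows 2.0 q6 -1.65
```

carry_out(
  motion=[
    [1,0.5,0,22,0],
    [1,0.5,0,44,0],
    [1,0.5,0,60,0],
    [1,0.5,0,67,0],
    [1,0.5,0,70,0],
    [1,0.5,0,72,0],
    [1,0.5,0,72,0],
  ],
)

```text
time: 26.42
tool_pos: [498.2, 26.9, 83.5]
tcp_rot: [-3.135, 0.017, 3.131]
contact_force: [-4.1, -3.9, 9.4]
grip_width: 55.9
```

```bash
python3 go.py 497.8 28 82 179.4
```

```text
t 26.43 pos [498.2  26.9  83.5] rot [-179.6    1.   179.4] shift [0.4 1.1 1.5] spin -0.0 grip 55.9 F [-4.1 -3.9  9.4] rows 1.0 q6 -1.65
```

Pad contact at 9.4 N, position within about 1 mm. I'll release, rise, and go back for the yellow carton.

carry_out(
  motion=[
    [0.2,0,0,0,0],
    [0.2,0,0,0,0],
    [0.2,0,0,0,0],
    [0.2,0,0,0,0],
    [0.2,0,0,-30,0],
    [0.2,0,0,-70,0],
    [0.2,0,0,-110,0],
    [0.2,0,0,-118,0],
  ],
)

```text
time: 27.42
tool_pos: [497.5, 27.7, 204.1]
tcp_rot: [-3.134, 0.022, 3.131]
contact_force: [-0.2, 0.3, 0.2]
grip_width: 73.5
```

```bash
python3 go.py 554.5 -382.5 198 172.1
```

```text
t 27.43 pos [497.5  27.7 204.1] rot [-179.6    1.2  179.4] shift [ -61.2 -409.5   10.5] spin 7.3 grip 73.5 F [-0.2  0.3  0.2] rows 7.0 q6 -1.65
```

carry_out(
  motion=[
    [0.2,-6,-40,1,0],
    [0.2,-14,-95,2,2],
    [0.2,-22,-150,4,4],
    [0.2,-31,-210,5,6],
    [0.2,-40,-270,7,7],
    [0.2,-49,-330,8,7],
    [0.2,-57,-380,10,7],
    [0.2,-61,-407,10,7],
    [0.2,-61,-409,10,7],
    [0.2,-61,-409,10,7],
  ],
)

```text
time: 28.68
tool_pos: [554.0, -381.0, 197.4]
tcp_rot: [-3.138, 0.021, 3.009]
contact_force: [0.0, -0.6, -0.9]
grip_width: 73.4
```

```bash
python3 go.py 554.5 -382.5 69 172.1; python3 - <<'E'
from h import *
c=bot.capture("top");cv2.imwrite("pics/top8.png",c["color"][:,:,::-1])
print("B",rect(c,blob(hmask(c,112,140,(250,185,325,250))),127),rect(c,cv2.findNonZero(mask(c,*BL,(250,185,325,250))),17))
E
```

```text
t 28.68 pos [ 554.  -381.   197.4] rot [-179.8    1.2  172.4] shift [  2.   -1.  128.4] spin 0.3 grip 73.4 F [ 0.  -0.6 -0.9] rows 3.0 q6 -2.16
B (array([496.7,  25.6]), array([55.5, 58.1]), 89.7) (array([498.9,  28. ]), array([83.5, 84.7]), 89.6)
```

The blue carton sits within about 3 mm of its pad centre and square. Now I'll grip the yellow one.

carry_out(
  motion=[
    [0.2,1,-1,30,0],
    [0.2,1,-1,65,0],
    [0.2,2,-1,95,0],
    [0.2,2,-1,117,0],
    [0.2,2,-1,128,0],
    [0.2,2,-1,128,0],
  ],
)

```text
time: 29.48
tool_pos: [554.8, -381.3, 69.7]
tcp_rot: [-3.138, 0.021, 3.011]
contact_force: [0.8, -0.3, 0.7]
grip_width: 73.1
```

carry_out(
  motion=[
    [1,0,0,0,0],
    [1,0,0,0,0],
    [1,0,0,0,0],
    [1,0,0,0,0],
    [1,0,0,-10,0],
    [1,0,0,-30,0],
    [1,0,0,-55,0],
    [1,0,0,-85,0],
    [1,0,0,-85,0],
  ],
)

```text
time: 30.6
tool_pos: [554.1, -381.5, 157.1]
tcp_rot: [-3.136, 0.025, 3.011]
contact_force: [0.3, 0.6, -2.4]
grip_width: 55.6
```

```bash
python3 go.py 497 -73.5 154 179.4
```

```text
t 30.6 pos [ 554.1 -381.5  157.1] rot [-179.7    1.4  172.5] shift [ 96.8 297.9  -0.9] spin -6.9 grip 55.6 F [ 0.3  0.6 -2.4] rows 6.0 q6 -2.16
```

carry_out(
  motion=[
    [1,10,30,0,0],
    [1,26,80,0,-2],
    [1,42,130,0,-4],
    [1,58,180,0,-6],
    [1,74,228,0,-7],
    [1,87,268,0,-7],
    [1,94,290,0,-7],
    [1,97,298,0,-7],
    [1,97,298,0,-7],
  ],
)

```text
time: 31.72
tool_pos: [496.6, -73.3, 152.4]
tcp_rot: [-3.133, 0.023, 3.133]
contact_force: [1.4, -0.2, -2.5]
grip_width: 55.9
```

```bash
python3 go.py 497 -73.5 84 179.4
```

```text
t 31.73 pos [496.6 -73.3 152.4] rot [-179.5    1.3  179.5] shift [ 1.1  0.4 68.4] spin 0.1 grip 55.9 F [ 1.4 -0.2 -2.5] rows 2.0 q6 -1.86
```

carry_out(
  motion=[
    [1,1,0,22,0],
    [1,1,0,42,0],
    [1,1,0,57,0],
    [1,1,0,64,0],
    [1,1,0,67,0],
    [1,1,0,69,0],
    [1,1,0,69,0],
  ],
)

```text
time: 32.6
tool_pos: [497.7, -74.6, 84.6]
tcp_rot: [-3.132, 0.024, 3.134]
contact_force: [-1.6, -1.8, 4.4]
grip_width: 56.0
```

```bash
python3 go.py 497 -73.5 83 179.4
```

```text
t 32.6 pos [497.7 -74.6  84.6] rot [-179.4    1.4  179.6] shift [0.8 1.1 1.6] spin 0.2 grip 56.0 F [-1.6 -1.8  4.4] rows 1.0 q6 -1.86
```

carry_out(
  motion=[
    [0.2,0,0,0,0],
    [0.2,0,0,0,0],
    [0.2,0,0,0,0],
    [0.2,0,0,0,0],
    [0.2,0,0,-30,0],
    [0.2,0,0,-70,0],
    [0.2,0,0,-110,0],
    [0.2,0,0,-120,0],
  ],
)

```text
time: 33.6
tool_pos: [495.9, -73.6, 207.0]
tcp_rot: [-3.13, 0.029, 3.134]
contact_force: [0.5, 1.2, -0.3]
grip_width: 73.6
```

carry_out(
  motion=[
    [0.2,0,-40,0,0],
    [0.2,0,-90,0,0],
    [0.2,0,-140,0,0],
    [0.2,0,-190,0,0],
    [0.2,0,-240,0,0],
    [0.2,0,-290,0,0],
    [0.2,0,-300,0,0],
    [0.2,0,-300,0,0],
  ],
)

```text
time: 34.6
tool_pos: [493.1, -373.4, 209.0]
tcp_rot: [-3.132, 0.027, 3.133]
contact_force: [0.8, 0.6, -0.4]
grip_width: 73.7
```

```bash
python3 - <<'E'
from h import *
c=bot.capture("top");cv2.imwrite("pics/top9.png",c["color"][:,:,::-1])
s=bot.capture("side");cv2.imwrite("pics/side9.png",s["color"][:,:,::-1])
for n,K,a,b in(("B",BL,250,312),("Y",YE,312,375)):
    print(n,rect(c,blob(hmask(c,112,140,(a,185,b,250))),127),"pad",rect(c,cv2.findNonZero(mask(c,*K,(a,185,b,250))),17))
print("cyl",rect(c,blob(hmask(c,32,58,(100,170,152,262))),45))
print("can",rect(c,blob(hmask(c,60,85,(350,150,385,195))),74))
o=bot.get_obs();print(o["time"],o["tool_pos"],o["contact_force"],abs(o["dq"]).max())
E
```

```text
B (array([496.7,  25.6]), array([55.5, 58.1]), 89.7) pad (array([498.3,  27.3]), array([84.4, 85.7]), 88.1)
Y (array([495.9, -75.8]), array([55.5, 58.2]), 89.3) pad (array([501.5, -69.7]), array([77.6, 82.7]), 89.5)
cyl (array([499.9, 374.6]), array([ 44.2, 113.8]), 89.6)
can (array([ 586.6, -137.2]), array([39.7, 42.4]), 56.1)
34.7 [ 493.57684142 -372.15944339  209.83206683] [ 0.58085326 -0.14309245  0.04708679] 0.011409260071610234
```

View pics/top9.png

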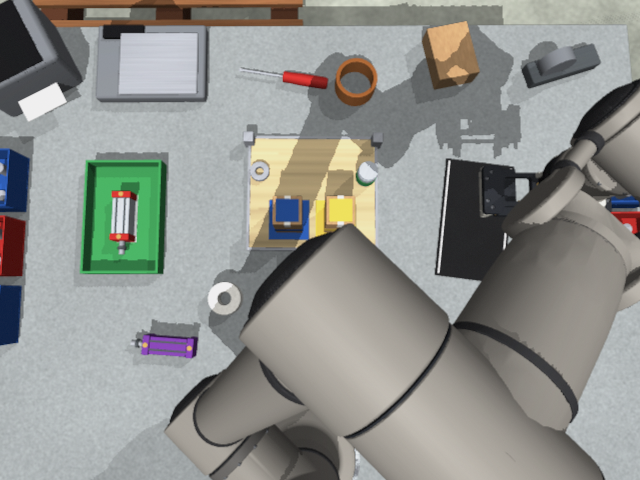

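View pics/side9.png

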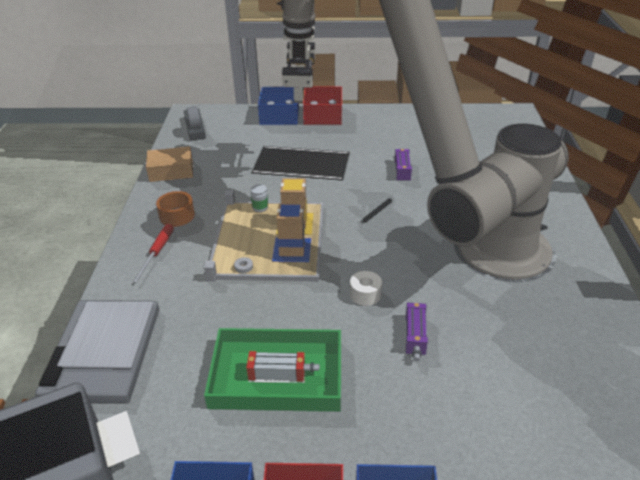

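Both cartons stand on their own pads (290,212 and 341,212 px), the cylinder is in the tray, and the can and bearing have not moved. The arm is clear, so I'll hand in.

```bash
python3 -c "
from plant import bot
print(bot.close_job())"
```

```text
the job is handed in; nothing more can be done
None
```

I moved both cartons to the side mat, laid the cylinder in the tray with its ports up, put each carton back on the pad of its own colour, and handed the job in at about 35 s. No verdict was reported.

My last checks, from the camera images:

- **Cartons:** both are upright, within about 3 mm of their pad centres and square to within 1°. I compared the yellow one with its pad as measured before the return (496, -73), because the arm partly hid that pad in the final view. The final reading of (501.5, -69.7) disagreed with this.
- **Cylinder:** it lies within about 4 mm of the tray's middle and lengthways to within 1°, with its ports up. That figure comes from the view taken just after release. The final reading was about 4 mm different along the tray, because the blob it measured also took in part of the rod.
- **Tray centre:** my two estimates of its position across the tray, from the rim and from the white mark, differ by about 3 mm. The cylinder is well inside tolerance by either one.
- **Can and bearing:** the can measured within 1 mm of where it started. I checked the bearing only by eye, and it looked unmoved.

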